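Clip the wheel onto the pot-inspection turntable

TASK

Fit the smaller of the two steel spring clips to the pot-inspection turntable: take it by its upright tab, lay it lightly on the hub, and press it sideways into the spindle groove until it snaps fully home around the spindle, lying flat, then let go of it. Press gently, never with 30 N or more on the turntable, and leave the bigger clip and the pots where they are.

Things in the scene. Friction and masses are not known exactly. Their poses are not given: they have to be found in the camera images.
- turntable: Pot-inspection turntable, fixed to the bench: grey foot 160 mm across, aluminium wheel 190 mm across and 12 mm thick, dark steel hub 64 mm across standing 10 mm above the wheel, upright round spindle rising from the hub. Origin: on the spindle axis at bench level, z up. It does not turn or yield under the permitted forces. The clip may come in from any side.
- hub_lowest (a point): Fixed point on the spindle axis, 62 mm above the bench: the lowest level the hub's flat top can have. Hub and spindle are set to a new height each time, not measured: the hub top lies 62 to 86 mm above the bench and must be found by touch. The groove is right above it: there the spindle is 16 mm thick for 8 mm of height, then comes a head 24 mm across and 20 mm high.
- clip_eye (a point): Smaller spring clip (the one to fit), a flat 6 mm thick steel horseshoe lying on the bench, about 95 g. Point: centre of its eye, where the spindle axis must end up, 3 mm above its underside. x points out through the mouth, z up. It reaches from 44 mm behind this point (stem) to 20 mm ahead (horn tips) and is about 43 mm wide. The eye's back wall is 8 mm behind the point.
- clip_throat (a point): Middle of the smaller clip's throat, 6 mm ahead of the eye's centre: 12 mm wide, opening to a mouth 26 mm wide at the horn tips. The two arms spring apart to pass the 16 mm groove. Pushing it on sideways takes about 6 to 14 N, then it snaps in by itself over the last few mm and stops hard, the eye's back wall against the spindle. Axes as for the eye.
- clip_tab (a point): Centre of the smaller clip's upright tab, by which to hold it: 16 mm along the clip's x, 12 mm thick along its y, 6 to 38 mm above the underside. The point is 36 mm behind the eye's centre and 22 mm above the underside. The stem below the tab is 12 mm thick too; the wider part of the clip begins 20 mm behind the eye's centre. Axes as for the eye.
- big_clip_tab (a point): Bigger clip of the same shape, not wanted: about 90 mm long and 69 mm wide with a throat 23 mm wide; lies flat on the bench; this point is the centre of its tab (same size as the other's), 48 mm behind its eye's centre, 22 mm above the bench; x points out through its mouth. Leave it.
- cup: Blue glazed cup, 72 mm across, 85 mm high, origin under its base. Leave it.
- bowl: White glazed bowl, 120 mm across, 55 mm high, origin under its base. Leave it.
- planter: Terracotta planter, 90 mm across, 80 mm high, origin under its base. Leave it.
There are look-alikes about, which are no part of the job. Leave any black or turquoise look-alike of the part that bears clip_eye alone.

How it is judged (in metres and radians):
On the way, in this order (a step that is already met when the one before it is completed fails the run):
1. the smaller clip is lifted off the bench (height (world z) of clip_eye above 0.05 m), for 0.1 s.
2. the smaller clip is pressed fully into the spindle groove (horizontal distance between clip_eye and turntable below 0.0025 m and height (world z) of clip_eye below 0.092 m and angle between clip_eye's own z axis and vertical below 0.12 rad), for 0.2 s.
At the end, for the whole second after the job is handed in: The smaller clip lies flat (within 0.12 rad) and at rest in the spindle groove, released, with the centre of its eye within 2.5 mm of the spindle axis and 62 to 92 mm above the bench (the groove, not the top of the spindle) (all of step 2 and height (world z) of clip_eye above 0.062 m and linear speed of clip below 0.02 m/s); the robot touches nothing.
It fails at once if the clip is pressed on the turntable with more than 30 N (contact force between clip and turntable above 30 N).
It fails at once if the robot presses on the turntable with more than 30 N (contact force between any of the fingers, the arm and turntable above 30 N).
It fails at once if the bigger clip is moved more than 25 mm (distance of big_clip_tab from where it was at the start of the episode above 0.025 m).
It fails at once if a pot is moved more than 25 mm or tipped (distance of any of cup, bowl, planter from where it was at the start of the episode above 0.025 m or angle between any of cup, bowl, planter's own z axis and vertical above 0.5 rad).
It also fails if it takes over 61 s, if anything falls off the work surface, if the arm or the gripper's body presses on something with over 40 N, if the wrist force passes 120 N, or if a joint passes its speed limit or range.

ROBOT

A 6-joint arm with a two-finger parallel gripper is mounted at the origin on the work surface. World frame = base frame: x ahead of the robot, y to its left, z up, the work surface at z = 0. Lengths are in m, angles in degrees, forces in N, time in s.
With the tool pointing down it reaches from about 0.3 to 0.75 m from the base axis. Payload 8.5 kg.
Tool frame: the origin (TCP) lies midway between the tips of the shut fingers; the grasp point (between the pads) lies 19 mm behind it (env.tcp_to_grasp is the z of the grasp point in the tool frame, in m); z points along the fingers, y is the line along which they close (so a half turn about z gives the same grasp; the last joint's range is limited). The gripper opens to 85 mm and grips with 20 to 120 N. Pads are 22 mm wide; open, the fingers measure 114 mm over their backs; the gripper's body (76 mm by 85 mm) begins 54 mm behind the grasp point. The pads swing forward as they close: fully open they stand 13 mm farther back than shut.
Start: joints at [-76.965, 21.807, 74.336, -0, 83.858, -12.336], TCP at [0.236, -0.497, 0.231] pointing down, gripper open.
Joint ranges: [-178.18, 178.18], [-50.72, 133.34], [12.68, 142.11], [-81.47, 261.47], [9.98, 163.14], [-165.26, 165.26]. Speed limits (degrees/s): [136.94, 136.94, 180, 180, 180, 180].

INTERFACE

Orientations are given as a 3x3 rotation matrix whose columns are the frame's x, y, z axes.
In Python, from rig import env, imaging, job, models gives the robot as it stands. The module is installed in compiled form; this text tells all that it offers.
- The arm moves only by the tool jog_arm, never from a script. Its argument "plan" is text: rows parted by semicolons, each of 7 numbers parted by spaces: the turn, a rotation vector about the tool's x, y, z in degrees, then the shift along the tool's x, y, z in cm, then the closure in counts, from 0 (fully open) to 255 (shut). In form: rx ry rz x y z claw; .... A call has 1 to 10 rows; each row shifts and turns the commanded pose from where the row before left it, along the tool's axes as they then stand; what a row does not reach is not made up. A row lasts 1/12 s, in which the tool goes at most 41.7 mm and 7.16 degrees, less where a joint would pass 70% of its speed; a pose out of reach is approached as far as the arm can. A call with a gripper value outside its range is refused whole. The fingers move at their own pace and stop on an object; "grip_force" is the grip in N (left out, the last holds). Time passes only in rows, so rows that do not move let the fingers close. It gives the time, the measured TCP pose, the force, the opening and the grip force at its end, in the units of the state.
- env.observe(): the state, without advancing time (a new reading comes with each control period).
- imaging.get_image(name): name is "side" or "top"; returns a dict with "pixels" (384x512x3 uint8, red, green, blue), "depth" (384x512 float32, m along the optical axis (not along the pixel's ray), 0 where there is no reading), "fov_y" (degrees; the focal length in pixels is half the picture's height over the tangent of half this angle, whatever the lens; pixels are square), "cx", "cy" (the principal point, pixels), "world_from_camera" (4x4, takes a point from camera to world coordinates). Camera axes: x right, y down, z forward; pixel columns grow to the right and rows downward; lengths in m; the calibration is good to about 2 mm. A picture is of the moment at which its call begins.
- job.close_job(): hands the job in; it is judged then, once.
Trained networks look in the newest picture that a camera, given by its name, has taken for a name from the list of things; names that differ only in an ending like _2 or _b are one class to them, and where a whole thing is asked for, a point or a joint stands for the part that bears it (a point fixed in the world has none). Each returns a list of dicts, best first, with "confidence" (0 to 1); they miss things now and then, are a little off and sometimes report something else, mostly with a low value. They report only what shows in the picture. A call takes as long as a camera call. They do not tell look-alikes from the thing itself.
- models.outline_of(camera, query): "region" (384x512 bool, what is visible of it) and "bbox" ([centre column, centre row, width, height] in pixels, round what is visible of it).
- models.tip_of(camera, query): "at" ([column, row] in pixels: a listed point, or the origin of a listed thing).
The state is a dict: "time_s": time; "q": joint angles; "qvel": joint speeds; "joint_efforts": joint torques, N m; "position": TCP position; "tool_rot": TCP orientation; "ft_force": force on the tool from outside, world axes, zero at the start; "wrist_torque": the same for the moment, N m; "grip_width": finger opening in m; "gripper_force": force on a finger pad.
Only numpy, scipy, OpenCV 4.12 (cv2) and the standard library are available. Lean on these libraries where they do the work, as an engineer would, in place of code of your own. Each camera call takes 0.05 s, during which the arm holds its last target. There are 200 camera calls.

## Working session

There is one attempt and no reset: what is moved stays moved. The work goes in short steps, Python scripts to look and compute and a tool call to move; the robot and the scene stay as the last step left them, time stands still between calls to the robot, and variables do not carry over. Pictures are saved under pics/ and viewed, at most 10 in all, crops included, and the job is handed in when it is done.

Besides the shell and the picture viewer there is one more tool, called after "Request:" as name(argument=value, ...) on one line, values as JSON. jog_arm: Moves the arm, as the interface text tells. Its arguments: {"type":"object","properties":{"plan":{"type":"string"},"grip_force":{"type":"number"}},"required":["plan"]}

```bash
mkdir -p pics
cat > h.py <<'E'
import numpy as np, cv2
from rig import env, imaging, job, models
def ray(im,uv):
    f=im["pixels"].shape[0]/2/np.tan(np.radians(im["fov_y"])/2)
    T=im["world_from_camera"]; d=T[:3,:3]@np.array([(uv[0]-im["cx"])/f,(uv[1]-im["cy"])/f,1]); return T[:3,3],d
def atz(im,uv,z):
    o,d=ray(im,uv); return o+d*(z-o[2])/d[2]
def bydepth(im,uv):
    o,d=ray(im,uv); return o+d*im["depth"][int(round(uv[1])),int(round(uv[0]))]
def tri(i1,u1,i2,u2):
    o1,d1=ray(i1,u1);o2,d2=ray(i2,u2)
    s=np.linalg.lstsq(np.c_[d1,-d2],o2-o1,rcond=None)[0]
    a,b=o1+d1*s[0],o2+d2*s[1]; return (a+b)/2,np.linalg.norm(a-b)
def save(im,name,crop=None,k=1):
    p=im["pixels"][...,::-1]
    if crop: p=p[crop[1]:crop[3],crop[0]:crop[2]]
    cv2.imwrite("pics/"+name,cv2.resize(p,None,fx=k,fy=k,interpolation=cv2.INTER_CUBIC))
E
python3 - <<'E'
from h import *
np.set_printoptions(precision=4,suppress=True)
I={c:imaging.get_image(c) for c in("top","side")}
print(env.tcp_to_grasp,env.observe()["time_s"])
both=np.hstack([I[c]["pixels"] for c in("top","side")])
for c in I: print(c,I[c]["world_from_camera"][:3,3],I[c]["world_from_camera"][:3,2]); save(I[c],c+".png",None,1.5)
for q in("clip_eye","clip_tab","clip_throat","big_clip_tab","turntable","hub_lowest","cup","bowl","planter"):
  for c in I:
    for r in models.tip_of(c,q)[:4]: print(q,c,np.round(r["at"],1),round(r["confidence"],2), bydepth(I[c],r["at"]))
E
```

```text
-0.0187 0.1
top [0.3391 0.0206 0.9473] [ 0.2329 -0.031  -0.972 ]
side [0.422  0.7732 0.7176] [ 0.1097 -0.7586 -0.6423]
clip_eye top [312.  263.8] 0.82 [ 0.381  -0.1226 -0.0001]
clip_eye top [359.9 205.5] 0.58 [ 0.497  -0.2557  0.004 ]
clip_eye top [360.  246.5] 0.58 [ 0.4038 -0.2374  0.0016]
clip_eye top [387.6 182.4] 0.57 [ 0.5434 -0.3334 -0.0011]
clip_eye side [257.3 139.1] 0.64 [ 0.5514 -0.3455  0.0024]
clip_eye side [306.4 180.9] 0.53 [ 0.3792 -0.1343  0.0036]
clip_eye side [268.9 154.9] 0.51 [ 0.5028 -0.2568  0.002 ]
clip_eye side [302.7 158.9] 0.43 [ 0.3934 -0.2497  0.0009]
clip_tab top [302.  252.9] 0.64 [ 0.4054 -0.0991  0.0397]
clip_tab top [401.3 185.2] 0.59 [ 0.5252 -0.3501  0.033 ]
clip_tab top [372.5 262.3] 0.59 [ 0.3639 -0.2471  0.039 ]
clip_tab top [364.5 214.3] 0.54 [ 0.4702 -0.2519  0.0377]
clip_tab side [313.9 152.4] 0.72 [ 0.3613 -0.2389  0.0362]
clip_tab side [281.3 147.4] 0.58 [ 0.4639 -0.2519  0.0375]
clip_tab side [301.1 180.1] 0.43 [ 0.3959 -0.1029  0.0296]
clip_throat top [354.7 200.9] 0.8 [ 0.5103 -0.2472 -0.0008]
clip_throat top [315.6 260. ] 0.68 [ 0.3881 
[... 355 characters left out ...]
 0.56 [ 0.4696 -0.1245  0.0397]
big_clip_tab side [277.  176.4] 0.52 [ 0.466  -0.115   0.0268]
turntable top [162.1 196.8] 0.67 [0.562  0.1831 0.0838]
turntable side [216.9 258.1] 0.86 [0.5681 0.2475 0.0739]
hub_lowest top [159.2 191.3] 0.59 [0.5754 0.1885 0.0823]
hub_lowest side [216.9 241.8] 0.57 [0.5751 0.21   0.0838]
cup top [255.  138.4] 0.64 [ 0.6639 -0.0326  0.0876]
cup top [307.5 219.8] 0.62 [ 0.4759 -0.1239  0.0377]
cup side [198.3 189.9] 0.89 [ 0.6755 -0.0134  0.0373]
bowl top [336.6 138.4] 0.77 [ 0.6669 -0.2328  0.006 ]
bowl side [216.3 158.3] 0.76 [ 0.6596 -0.1801  0.0282]
planter top [ 97.6 268.4] 0.91 [0.4386 0.3571 0.0027]
planter side [278.  329.5] 0.88 [0.4247 0.3971 0.0746]
```

View pics/top.png

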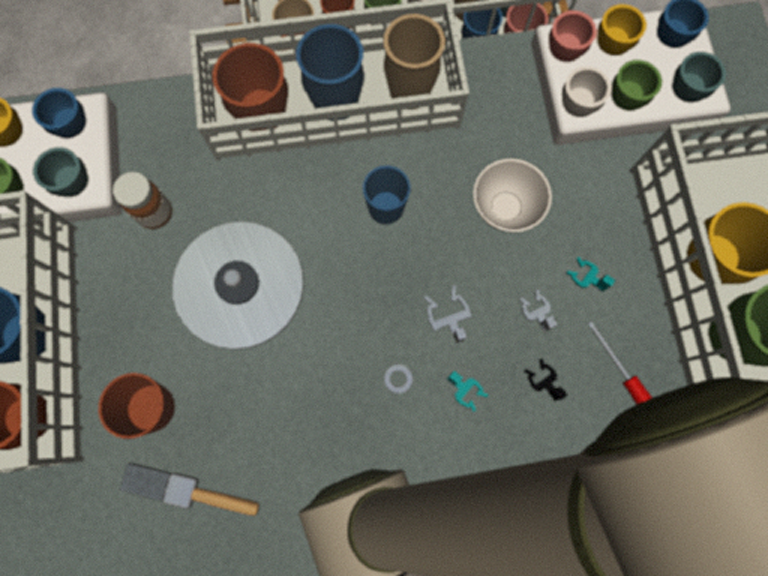

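View pics/side.png

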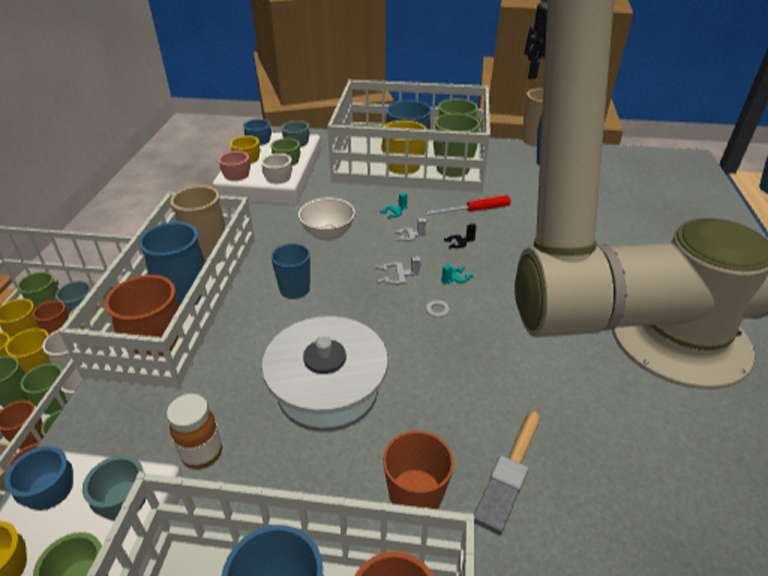

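Run:
```python
from h import *
im=imaging.get_image("top"); save(im,"crop1.png",(280,160,420,290),5)
```

```text
(no output)
```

View pics/crop1.png

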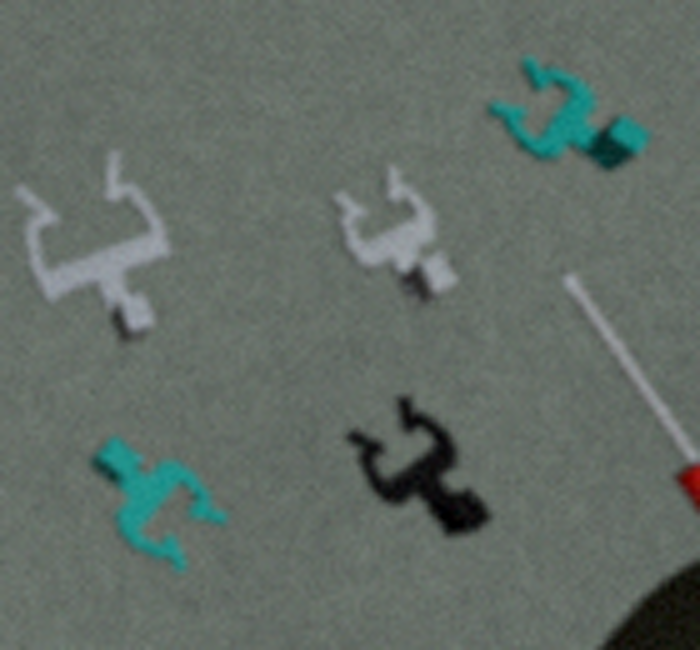

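The top view (unscaled pixels) shows five candidates:
- small steel clip: eye (357,203), tab (367,214)
- bigger steel clip: (300,208)
- black look-alike: (363,253)
- turquoise look-alikes: (312,260) and (393,184)

I choose the small grey steel clip at (359,205). The crop shows its horns pointing to the upper left and its tab at the lower right. The spindle head is at about (155,184).

```bash
cat > meas.py <<'E'
from h import *
np.set_printoptions(precision=4,suppress=True)
def cloud(im,step=1):
    H,W=im["depth"].shape; u,v=np.meshgrid(np.arange(W),np.arange(H))
    f=H/2/np.tan(np.radians(im["fov_y"])/2); D=im["depth"]
    P=np.stack([(u-im["cx"])/f*D,(v-im["cy"])/f*D,D],-1); T=im["world_from_camera"]
    P=P@T[:3,:3].T+T[:3,3]; P[D==0]=np.nan; return P
E
python3 - <<'E'
from meas import *
I={c:imaging.get_image(c) for c in("top","side")}
C={c:cloud(I[c]) for c in I}
for c in I:
    P=C[c]; pix=I[c]["pixels"].astype(int)
    # bench plane check near the clip
    near=(np.hypot(P[...,0]-.49,P[...,1]+.25)<.05)
    print(c,"bench z",np.nanmedian(P[near][:,2]), "n",near.sum())
    steel=near&(pix.min(-1)>135)
    t=near&(P[...,2]>.03)
    v,u=np.nonzero(t); print(" tab",t.sum(),np.nanmean(P[t],0),np.nanmax(P[t][:,2]),u.mean(),v.mean())
    v,u=np.nonzero(steel); print(" steel n",len(u),u.min(),u.max(),v.min(),v.max(), "bench lum",np.median(pix[near].min(-1)))
    # turntable
    n=np.hypot(P[...,0]-.58,P[...,1]-.19)<.13
    w=n&(P[...,2]>.04)&(pix.min(-1)>120)
    Q=P[w]; print(" wheel z",np.nanmedian(Q[:,2]))
    h=n&(P[...,2]>np.nanmedian(Q[:,2])+.025); v,u=np.nonzero(h); print(" head",h.sum(),np.nanmean(P[h],0),np.nanpercentile(P[h][:,2],[50,95]),u.mean(),v.mean())
    for q in("turntable","clip_eye"):
        for r in models.outline_of(c,q)[:4]: print(q,np.round(r["bbox"],1),round(r["confidence"],2))
save(I["side"],"side_crops.png",(190,130,320,265),4)
E
```

```text
top bench z 0.002250343461297044 n 1422
 tab 49 [ 0.4701 -0.2554  0.0381] 0.04243121961150986 366.0816326530612 214.12244897959184
 steel n 139 348 370 194 217 bench lum 102.0
 wheel z 0.0748342310579776
 head 112 [0.583  0.1918 0.1113] [0.1121 0.115 ] 154.26785714285714 184.73214285714286
turntable [157.2 190.2  88.5  82.5] 0.57
clip_eye [394.9 180.2  33.9  25.2] 0.77
clip_eye [363.8 250.9  21.3  20.7] 0.72
clip_eye [358.5 208.4  21.7  22. ] 0.64
clip_eye [312.4 259.6  23.4  25. ] 0.49
side bench z 0.0007882239961460868 n 457
 tab 20 [ 0.4651 -0.2528  0.0362] 0.040510151926042015 280.9 147.55
 steel n 56 265 283 146 159 bench lum 114.0
 wheel z 0.07398496682970496
 head 99 [0.5795 0.1978 0.1085] [0.1102 0.1133] 215.33333333333334 229.86868686868686
turntable [216.1 247.9  83.6  72.5] 0.84
clip_eye [307.6 154.7  22.2  17.8] 0.71
clip_eye [272.8 152.9  16.4  15. ] 0.68
clip_eye [303.8 180.3  17.8   8.3] 0.66
clip_eye [262.3 136.8  20.6  17.7] 0.61
```

View pics/side_crops.png

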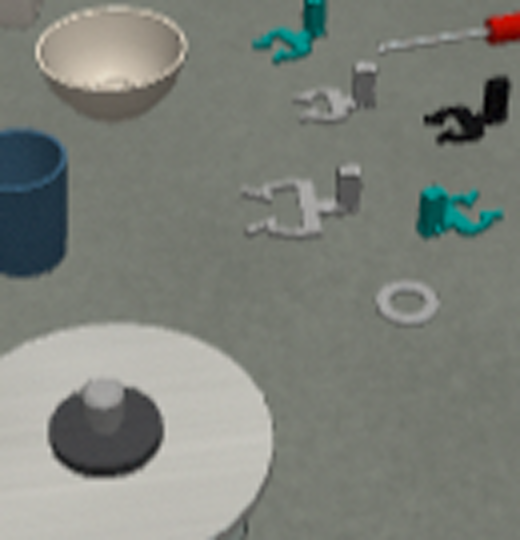

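The side crop agrees: the small steel clip has its tab at about (281,147) and its horns point left, and the spindle head is at about (215,229). Next I refine the clip axis and the spindle axis from both views.

Run:
```python
from meas import *
from scipy.optimize import minimize
I={c:imaging.get_image(c) for c in("top","side")}
def proj(im,P):
    f=192/np.tan(np.radians(im["fov_y"])/2);T=np.linalg.inv(im["world_from_camera"]);q=P@T[:3,:3].T+T[:3,3]
    return q[:,:2]/q[:,2:]*f+[im["cx"],im["cy"]]
# wheel rim: mask by brightness around, project contour to z plane, fit circle
for c,s in(("top",(155,190)),("side",(216,242))):
    im=I[c]; g=im["pixels"].min(-1); m=np.zeros(g.shape,np.uint8)
    m=(g>125).astype(np.uint8); n,l,st,ce=cv2.connectedComponentsWithStats(m)
    k=l[s[1]+8 if 0 else s[1],s[0]+28]; print(c,"wheel comp",st[k])
    h=cv2.convexHull(np.argwhere(l==k)[:,::-1].astype(np.int32))[:,0].astype(float)
    for z in(.072,.074):
        X=np.array([atz(im,u,z)[:2] for u in h]); A=np.c_[2*X,np.ones(len(X))]
        s_=np.linalg.lstsq(A,(X**2).sum(1),rcond=None)[0]; r=np.sqrt(s_[2]+s_[0]**2+s_[1]**2)
        print(z,s_[:2],r,np.std(np.hypot(*(X-s_[:2]).T)-r))
    hub=((g<80)&(np.hypot(*(np.indices(g.shape)[::-1]-np.array(s)[:,None,None]))<30))
    v,u=np.nonzero(hub); hh=cv2.convexHull(np.c_[u,v].astype(np.int32))[:,0].astype(float)
    for z in (.083,):
        X=np.array([atz(im,q,z)[:2] for q in hh]); (x,y),r=cv2.minEnclosingCircle(X.astype(np.float32)); print(" hub",x,y,r)
# clip: silhouette fit in both views
def poly(kind):
    if kind=="plate":
        return [np.array([[-44,-6],[-20,-6],[-20,6],[-44,6]]),
          np.array([[-20,-14],[-14,-21],[4,-21.5],[8,-12],[20,-18],[20,-13],[6,-6],[4,-10],[-8,-10],[-8,10],[4,10],[6,6],[20,13],[20,18],[8,12],[4,21.5],[-14,21],[-20,14]])]
def render(im,p):
    R=np.array([[np.cos(p[2]),-np.sin(p[2])],[np.sin(p[2]),np.cos(p[2])]])
    m=np.zeros((384,512),np.uint8).repeat(4,0).repeat(4,1)
    def put(xy,z): 
        P=np.c_[xy/1000@R.T+p[:2],np.full(len(xy),z)]; return np.round((proj(im,P)+.5)*4*16).astype(np.int32)
    for q in poly("plate"): 
        for z in(0,.006): cv2.fillPoly(m,[put(q,z)],1,shift=4)
    t=np.array([[-44,-6],[-28,-6],[-28,6],[-44,6]])
    pts=np.r_[put(t,.006),put(t,.038)]
    cv2.fillConvexPoly(m,cv2.convexHull(pts),1,shift=4)
    return cv2.resize(m.astype(np.float32),(512,384),interpolation=cv2.INTER_AREA)
obs={}
for c,b in(("top",(340,188,380,225)),("side",(258,138,292,168))):
    g=I[c]["pixels"].astype(float).mean(-1); q=g[b[1]:b[3],b[0]:b[2]]; bg=np.median(q)
    P=cloud(I[c])[b[1]:b[3],b[0]:b[2],2]
    o=np.clip(abs(q-bg)/40,0,1); o[P>.025]=1; obs[c]=(b,o)
def cost(p,cs=("top","side")):
    e=0
    for c in cs:
        b,o=obs[c]; r=cv2.GaussianBlur(render(I[c],p),(0,0),.7)[b[1]:b[3],b[0]:b[2]]; e+=((r-o)**2).sum()
    return e
for cs in(("top",),("side",),("top","side")):
    best=min((minimize(cost,[.495+dx,-.245,a],args=(cs,),method="Nelder-Mead",options=dict(initial_simplex=[[.495+dx,-.245,a],[.501+dx,-.245,a],[.495+dx,-.239,a],[.495+dx,-.245,a+.2]])) for dx in(-.005,.005) for a in(.2,.6,1.0)),key=lambda r:r.fun)
    p=best.x; print(cs,"eye",p[:2],"yaw",np.degrees(p[2]),best.fun,"tab",p[:2]-.036*np.array([np.cos(p[2]),np.sin(p[2])]))
s=env.observe(); print(s["time_s"],s["tool_rot"],s["position"])
```

```text
top wheel comp [ 115  147   87   86 5107]
0.072 [0.5849 0.1929] 0.0950603035267468 0.00026048314988971706
0.074 [0.5843 0.1925] 0.0948431026297182 0.00025988797849097064
 hub 0.5832175612449646 0.1914299875497818 0.031098101288080215
side wheel comp [ 174  210   85   63 3670]
0.072 [0.5813 0.1901] 0.09551058716793762 0.0005872965707263269
0.074 [0.5808 0.1919] 0.09521469719378595 0.0005854771371715548
 hub 0.5798114538192749 0.19627180695533752 0.03364458307623863
('top',) eye [ 0.5055 -0.2483] yaw 16.6097081297151 34.29232323299619 tab [ 0.471  -0.2585]
('side',) eye [ 0.5012 -0.2509] yaw 17.62816680844064 77.97553418605352 tab [ 0.4669 -0.2618]
('top', 'side') eye [ 0.5042 -0.2489] yaw 15.791654390473681 129.13563053849398 tab [ 0.4696 -0.2587]
1.45 [[ 0.9036  0.4285 -0.    ]
 [ 0.4285 -0.9036  0.0001]
 [ 0.     -0.0001 -1.    ]] [ 0.2356 -0.4969  0.2313]
```

Run:
```python
from meas import *
I={c:imaging.get_image(c) for c in("top","side")}
a=atz(I["top"],(347.7,199.3),.006);b=atz(I["top"],(358.5,193.9),.006);t=atz(I["top"],(367.1,213.9),.038)
# side crop px -> /4 + offset
a2=atz(I["side"],(190+298/4-.5,130+120/4-.5),.006);b2=atz(I["side"],(190+296/4-.5,130+97/4-.5),.006);t2=atz(I["side"],(190+366/4-.5,130+68/4-.5),.038)
for A,B,T in((a,b,t),(a2,b2,t2)):
    m=(A+B)/2; print(A,B,T,"yaw",np.degrees(np.arctan2(*(m-T)[1::-1])),"len",np.linalg.norm((m-T)[:2]), "tip yaw",np.degrees(np.arctan2(-(A-B)[0],(A-B)[1])))
def proj(im,P):
    f=192/np.tan(np.radians(im["fov_y"])/2);T=np.linalg.inv(im["world_from_camera"]);q=P@T[:3,:3].T+T[:3,3]
    return q[:,:2]/q[:,2:]*f+[im["cx"],im["cy"]]
o=[]
for c,bx in(("top",(335,185,385,230)),("side",(250,132,300,177))):
    k=8; p=cv2.resize(I[c]["pixels"][bx[1]:bx[3],bx[0]:bx[2],::-1],None,fx=k,fy=k,interpolation=cv2.INTER_CUBIC)
    for yaw,tab,col in((17,(.470,-.2575),(0,0,255)),(24,(.470,-.2565),(0,255,0))):
        w=np.radians(yaw);R=np.array([[np.cos(w),-np.sin(w)],[np.sin(w),np.cos(w)]])
        for L,z in(([[-8,-6],[8,-6],[8,6],[-8,6]],.038),([[16,-21.5],[56,-21.5],[56,21.5],[16,21.5]],.006)):
            P=np.c_[np.array(L)/1000@R.T+tab,np.full(4,z)]
            cv2.polylines(p,[np.round((proj(I[c],P)+.5-bx[:2])*k).astype(np.int32)],True,col,1)
    o.append(p)
cv2.imwrite("pics/ov.png",np.hstack(o))
```

```text
[ 0.5151 -0.2299  0.006 ] [ 0.5243 -0.2574  0.006 ] [ 0.4703 -0.2577  0.038 ] yaw 15.885346410887585 len 0.05139326262974781 tip yaw 18.392796356650436
[ 0.5153 -0.2236  0.006 ] [ 0.5203 -0.2553  0.006 ] [ 0.4651 -0.2562  0.038 ] yaw 17.683012754048423 len 0.05529194201281948 tip yaw 9.000768920165742
```

View pics/ov.png

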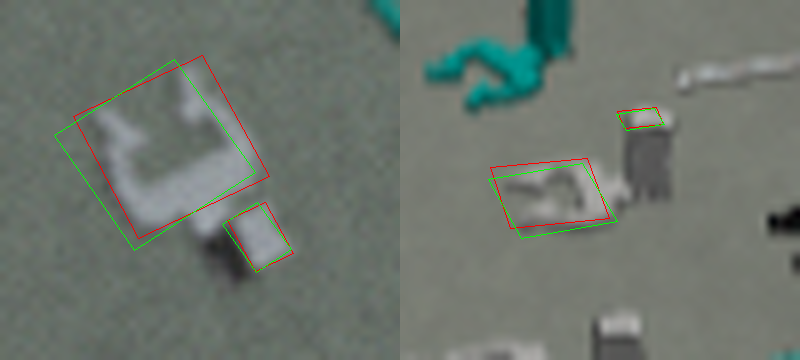

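The tab is at about (0.468,-0.257) with yaw about 17°, its height of 38 mm checks out, and the reach of 0.53 m is fine. The spindle is at about (0.5825,0.192), with the wheel radius measured at 95 mm as given. The overlay shows the 17° (red) outline fitting the tab at top pixel (367,214). Now I move above the tab.

Request:
jog_arm(plan="0 0 4 0 0 0 90; 0 0 4 0 0 0 90; 0 0 0 2.44 -1.33 0.5 90; 0 0 0 2.44 -1.33 0.5 90; 0 0 0 2.44 -1.33 0.5 90; 0 0 0 2.44 -1.33 0.5 90; 0 0 0 2.44 -1.33 0.5 90; 0 0 0 2.44 -1.33 0.5 90; 0 0 0 2.44 -1.33 0.5 90; 0 0 0 2.44 -1.33 0.5 90", grip_force=60)

```text
time_s: 2.38
position: [0.391, -0.336, 0.1912]
tool_rot: [[0.954, 0.298, 0.0], [0.298, -0.954, -0.0], [0.0, 0.0, -1.0]]
ft_force: [0.1, -0.6, -0.4]
grip_width: 0.0551
gripper_force: 0.0
```

Request:
jog_arm(plan="0 0 0 2.44 -1.33 1 90; 0 0 0 2.44 -1.33 1 90; 0 0 0 2.44 -1.33 1 90; 0 0 0 2.44 -1.33 1 90; 0 0 0 0 0 1 90; 0 0 0 0 0 1 90; 0 0 0 0 0 1 90; 0 0 0 0 0 0 90; 0 0 0 0 0 0 90")

```text
time_s: 3.13
position: [0.4674, -0.2572, 0.1213]
tool_rot: [[0.954, 0.299, -0.001], [0.299, -0.954, 0.0], [-0.0, -0.001, -1.0]]
ft_force: [-0.5, 0.3, -0.4]
grip_width: 0.0552
gripper_force: 0.0
```

Request:
jog_arm(plan="0 0 0 0 0 2 90; 0 0 0 0 0 2 90; 0 0 0 0 0 2 90; 0 0 0 0 0 1 90; 0 0 0 0 0 0 90; 0 0 0 0 0 0 90")

```text
time_s: 3.63
position: [0.4677, -0.2575, 0.052]
tool_rot: [[0.954, 0.298, 0.0], [0.298, -0.954, -0.0], [0.0, 0.0, -1.0]]
ft_force: [-0.1, -0.2, -0.2]
grip_width: 0.0551
gripper_force: 0.0
```

Run:
```python
from h import *
im=imaging.get_image("side"); t=imaging.get_image("top")
cv2.imwrite("pics/pre.png",np.hstack([cv2.resize(i["pixels"][b[1]:b[1]+90,b[0]:b[0]+90,::-1],None,fx=4.4,fy=4.4,interpolation=2) for i,b in((im,(235,90)),(t,(325,160)))]))
print(env.observe()["position"],env.observe()["ft_force"])
```

```text
[ 0.46802511 -0.25773642  0.05261204] [ 0.5803529  -0.00539566  0.35572845]
```

View pics/pre.png

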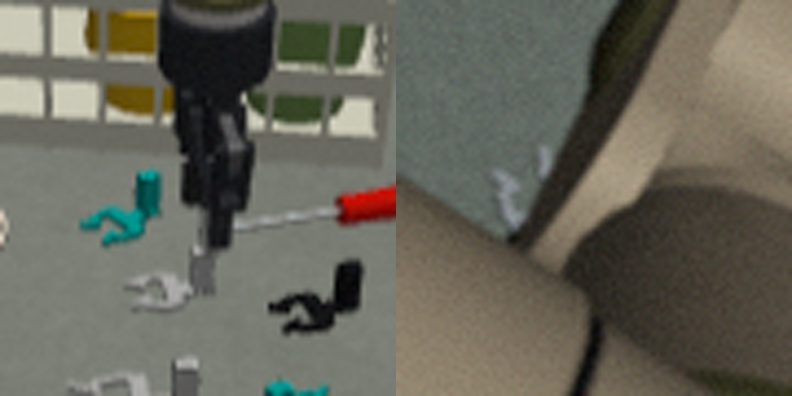

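The crop shows the two fingers straddling the tab, which sits at crop pixel (201,262), in line with them. I go down and close.

Request:
jog_arm(plan="0 0 0 0 0 1.5 90; 0 0 0 0 0 1.5 90; 0 0 0 0 0 1.0 90; 0 0 0 0 0 0.5 90; 0 0 0 0 0 0 90; 0 0 0 0 0 0 255; 0 0 0 0 0 0 255; 0 0 0 0 0 0 255; 0 0 0 0 0 0 255; 0 0 0 0 0 0 255")

```text
time_s: 4.57
position: [0.4677, -0.2574, 0.0071]
tool_rot: [[0.954, 0.299, 0.001], [0.299, -0.954, -0.001], [0.001, 0.001, -1.0]]
ft_force: [-0.5, 0.9, 5.5]
grip_width: 0.0111
gripper_force: 58.8
```

Request:
jog_arm(plan="0 0 0 0 0 0 255; 0 0 0 0 0 0 255", grip_force=90)

```text
time_s: 4.73
position: [0.4677, -0.2574, 0.0071]
tool_rot: [[0.954, 0.299, 0.001], [0.299, -0.954, -0.001], [0.001, 0.001, -1.0]]
ft_force: [-1.1, 1.1, 6.0]
grip_width: 0.0107
gripper_force: 87.7
```

Request:
jog_arm(plan="0 0 0 0 0 -1 255; 0 0 0 0 0 -2 255; 0 0 0 0 0 -3 255; 0 0 0 0 0 -3 255; 0 0 0 0 0 -3 255; 0 0 0 0 0 -3 255; 0 0 0 0 0 0 255; 0 0 0 0 0 0 255; 0 0 0 0 0 0 255")

```text
time_s: 5.48
position: [0.467, -0.2568, 0.1558]
tool_rot: [[0.954, 0.299, -0.001], [0.299, -0.954, 0.001], [-0.001, -0.001, -1.0]]
ft_force: [-0.6, 0.0, -1.4]
grip_width: 0.0104
gripper_force: 87.8
```

Request:
jog_arm(plan="0 0 0 1 -2.8 0 255; 0 0 0 1 -2.8 0 255; 0 0 0 1 -2.8 0 255; 0 0 0 1 -2.8 0 255; 0 0 0 1 -2.8 0 255; 0 0 0 1 -2.8 0 255; 0 0 0 1 -2.8 0 255; 0 0 0 1 -2.8 0 255; 0 0 0 1 -2.8 0 255; 0 0 0 1 -2.8 0 255")

```text
time_s: 6.32
position: [0.4784, 0.0414, 0.1549]
tool_rot: [[0.954, 0.298, -0.003], [0.298, -0.954, 0.001], [-0.003, -0.001, -1.0]]
ft_force: [0.8, -1.1, -1.1]
grip_width: 0.0104
gripper_force: 87.9
```

Request:
jog_arm(plan="0 0 0 1 -2.8 0 255; 0 0 0 1 -2.8 0 255; 0 0 0 1 -2.8 0 255; 0 0 0 1 -2.8 0 255; 0 0 0 0 0 0 255; 0 0 0 0 0 0 255; 0 0 0 0 0 0 255; 0 0 0 0 0 0 255")

```text
time_s: 6.98
position: [0.4838, 0.1578, 0.1557]
tool_rot: [[0.955, 0.297, -0.002], [0.297, -0.955, -0.0], [-0.002, -0.0, -1.0]]
ft_force: [0.5, -0.0, -1.1]
grip_width: 0.0103
gripper_force: 87.9
```

Run:
```python
from h import *
im=imaging.get_image("side"); t=imaging.get_image("top")
cv2.imwrite("pics/held.png",np.hstack([cv2.resize(i["pixels"][b[1]:b[1]+110,b[0]:b[0]+100,::-1],None,fx=4,fy=4,interpolation=2) for i,b in((im,(190,160)),(t,(120,140)))]))
s=env.observe();print(s["position"],s["ft_force"],s["wrist_torque"],s["grip_width"],s["time_s"])
```

```text
[0.48403803 0.15777355 0.15608119] [ 1.03627726 -0.17874881 -0.32210009] [-0.01963252  0.00141321  0.00864174] 0.010494867455478544 7.0833
```

View pics/held.png

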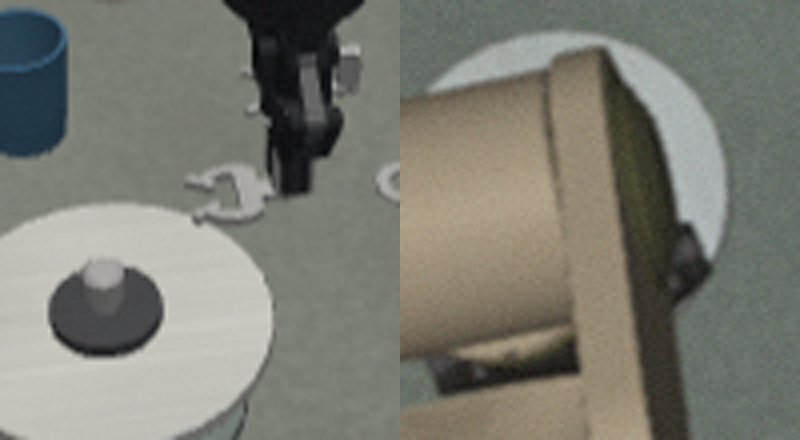

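The side view shows the clip held level, with horn tips at side pixels (237,205) and (240,214) facing the spindle head at (215,227). I compare the clip and the spindle in the same camera.

Run:
```python
from meas import *
im=imaging.get_image("side")
s=env.observe()
a=atz(im,(190+188/4-.5,160+180/4-.5),s["position"][2]-.001);b=atz(im,(190+198/4-.5,160+219/4-.5),s["position"][2]-.001)
m=(a+b)/2; R=s["tool_rot"]; pred=s["position"]+.056*R[:,0]
print("tips mid",m,"pred",pred,"diff in tool x,y",(m-pred)@R[:,0],(m-pred)@R[:,1],np.linalg.norm(a-b))
for px in((103,270),(104,268)):
  for z in(.109,.112): print("head",z,atz(im,(190+px[0]/4-.5,160+px[1]/4-.5),z))
g=im["pixels"].min(-1); P=cloud(im)
h=(np.hypot(P[...,0]-.581,P[...,1]-.193)<.03)&(P[...,2]>.104)&(g>150)
v,u=np.nonzero(h); print("bright top",h.sum(),u.mean(),v.mean(),[atz(im,(u.mean(),v.mean()),z) for z in(.109,.112)])
```

```text
tips mid [0.5321 0.1756 0.1552] pred [0.5375 0.1745 0.1562] diff in tool x,y -0.004865291428408498 -0.002620610420825102 0.03139995576293981
head 0.109 [0.5814 0.1897 0.109 ]
head 0.112 [0.5806 0.1926 0.112 ]
head 0.109 [0.5811 0.1881 0.109 ]
head 0.112 [0.5804 0.191  0.112 ]
bright top 43 215.65116279069767 227.48837209302326 [array([0.5802, 0.1911, 0.109 ]), array([0.5794, 0.194 , 0.112 ])]
```

Request:
jog_arm(plan="0 0 0 0.8 -0.1 1 255; 0 0 0 1 -0.1 1 255; 0 0 0 1 0 1 255; 0 0 0 0.5 0 1 255; 0 0 0 0 0 0.8 255; 0 0 0 0 0 0.5 255; 0 0 0 0 0 0.2 255; 0 0 0 0 0 0 255; 0 0 0 0 0 0 255; 0 0 0 0 0 0 255")

```text
time_s: 7.97
position: [0.515, 0.1705, 0.1019]
tool_rot: [[0.954, 0.299, 0.001], [0.299, -0.954, 0.0], [0.001, 0.0, -1.0]]
ft_force: [-0.1, -0.3, -1.1]
grip_width: 0.0105
gripper_force: 88.0
```

Request:
jog_arm(plan="0 0 0 0 0 0.1 255; 0 0 0 0 0 0.05 255; 0 0 0 0 0 0.05 255; 0 0 0 0 0 0 255")

```text
time_s: 8.3
position: [0.5149, 0.1705, 0.0993]
tool_rot: [[0.954, 0.299, 0.0], [0.299, -0.954, 0.0], [0.0, -0.0, -1.0]]
ft_force: [-0.1, 0.2, -1.3]
grip_width: 0.0103
gripper_force: 87.9
```

Request:
jog_arm(plan="0 0 0 0 0 0.1 255; 0 0 0 0 0 0.1 255; 0 0 0 0 0 0.1 255; 0 0 0 0 0 0.05 255; 0 0 0 0 0 0 255; 0 0 0 0 0 0 255")

```text
time_s: 8.8
position: [0.5149, 0.1705, 0.0958]
tool_rot: [[0.954, 0.299, -0.0], [0.299, -0.954, 0.0], [-0.0, -0.0, -1.0]]
ft_force: [-0.0, 0.7, -0.8]
grip_width: 0.0107
gripper_force: 87.9
```

Request:
jog_arm(plan="0 0 0 0 0 0.05 255; 0 0 0 0 0 0.05 255; 0 0 0 0 0 0 255; 0 0 0 0 0 0 255")

```text
time_s: 9.13
position: [0.5149, 0.1705, 0.0948]
tool_rot: [[0.954, 0.299, -0.0], [0.299, -0.954, -0.0], [-0.0, -0.0, -1.0]]
ft_force: [0.2, 0.7, -1.1]
grip_width: 0.0106
gripper_force: 87.9
```

Request:
jog_arm(plan="0 0 0 0 0 0.05 255; 0 0 0 0 0 0.05 255; 0 0 0 0 0 0 255; 0 0 0 0 0 0 255")

```text
time_s: 9.47
position: [0.5149, 0.1705, 0.0938]
tool_rot: [[0.954, 0.299, -0.0], [0.299, -0.954, -0.0], [-0.0, -0.0, -1.0]]
ft_force: [-0.5, 0.0, -1.1]
grip_width: 0.0103
gripper_force: 87.9
```

Request:
jog_arm(plan="0 0 0 0 0 0.05 255; 0 0 0 0 0 0.05 255; 0 0 0 0 0 0 255; 0 0 0 0 0 0 255")

```text
time_s: 9.8
position: [0.5149, 0.1704, 0.0928]
tool_rot: [[0.954, 0.299, -0.0], [0.299, -0.954, -0.0], [-0.0, 0.0, -1.0]]
ft_force: [-1.1, -0.2, -2.0]
grip_width: 0.0107
gripper_force: 87.9
```

Request:
jog_arm(plan="0 0 0 0 0 0.05 255; 0 0 0 0 0 0.05 255; 0 0 0 0 0 0 255; 0 0 0 0 0 0 255")

```text
time_s: 10.13
position: [0.5149, 0.1705, 0.0918]
tool_rot: [[0.954, 0.299, -0.0], [0.299, -0.954, 0.0], [-0.0, -0.0, -1.0]]
ft_force: [-0.2, 0.8, -0.7]
grip_width: 0.0108
gripper_force: 87.9
```

Request:
jog_arm(plan="0 0 0 0 0 0.05 255; 0 0 0 0 0 0 255; 0 0 0 0 0 0 255")

```text
time_s: 10.38
position: [0.5149, 0.1705, 0.0913]
tool_rot: [[0.954, 0.299, -0.0], [0.299, -0.954, -0.0], [-0.0, -0.0, -1.0]]
ft_force: [0.3, 0.8, 0.4]
grip_width: 0.0107
gripper_force: 87.9
```

Request:
jog_arm(plan="0 0 0 0 0 0.05 255; 0 0 0 0 0 0 255; 0 0 0 0 0 0 255")

```text
time_s: 10.63
position: [0.515, 0.1705, 0.091]
tool_rot: [[0.954, 0.299, 0.0], [0.299, -0.954, 0.0], [0.0, 0.0, -1.0]]
ft_force: [-0.1, 0.7, 0.3]
grip_width: 0.0103
gripper_force: 88.2
```

Request:
jog_arm(plan="0 0 0 0 0 0.03 255; 0 0 0 0 0 0 255; 0 0 0 0 0 0 255")

```text
time_s: 10.88
position: [0.515, 0.1705, 0.0908]
tool_rot: [[0.954, 0.299, 0.001], [0.299, -0.954, 0.0], [0.001, 0.0, -1.0]]
ft_force: [-2.0, -0.6, 3.3]
grip_width: 0.0104
gripper_force: 88.5
```

Contact is at TCP z of about 0.091, so the hub is at about 0.084, which agrees with the vision estimate of 0.083 to 0.084. I relieve slightly and slide toward the spindle.

Request:
jog_arm(plan="0 0 0 0 0 -0.05 255; 0 0 0 0.2 0 0 255; 0 0 0 0.2 0 0 255; 0 0 0 0.2 0 0 255; 0 0 0 0.2 0 0 255; 0 0 0 0.1 0 0 255; 0 0 0 0 0 0 255; 0 0 0 0 0 0 255")

```text
time_s: 11.55
position: [0.5237, 0.1732, 0.0909]
tool_rot: [[0.954, 0.299, 0.0], [0.299, -0.954, 0.0], [0.0, -0.0, -1.0]]
ft_force: [0.6, 0.4, 0.5]
grip_width: 0.0102
gripper_force: 88.2
```

Request:
jog_arm(plan="0 0 0 0.1 0 0 255; 0 0 0 0.1 0 0 255; 0 0 0 0.1 0 0 255; 0 0 0 0 0 0 255; 0 0 0 0 0 0 255")

```text
time_s: 11.97
position: [0.5265, 0.1741, 0.091]
tool_rot: [[0.954, 0.299, 0.0], [0.299, -0.954, 0.0], [0.0, -0.0, -1.0]]
ft_force: [0.2, 0.3, 0.3]
grip_width: 0.0107
gripper_force: 88.1
```

Run:
```python
from h import *
im=imaging.get_image("side")
save(im,"near.png",(180,180,280,280),6)
s=env.observe();print(s["position"],s["ft_force"],s["wrist_torque"])
```

```text
[0.52647528 0.17408907 0.09098656] [-0.18407777 -0.38794297 -0.79395669] [-4.53113611e-05 -9.19684736e-02 -2.76359962e-03]
```

View pics/near.png

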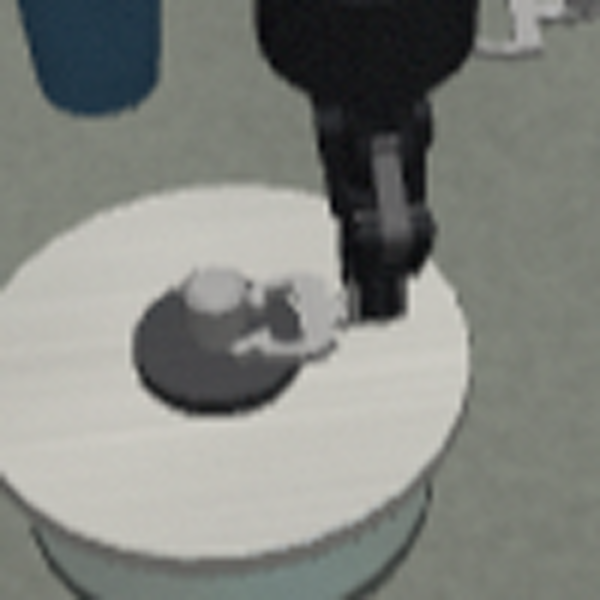

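The near crop shows the horns on the hub, with the near tip at crop pixel (238,350), the far tip at (255,300), and the spindle between them at about (212,335). I push on in small steps.

Request:
jog_arm(plan="0 0 0 0.1 0 0 255; 0 0 0 0.1 0 0 255; 0 0 0 0.1 0 0 255; 0 0 0 0 0 0 255; 0 0 0 0 0 0 255")

```text
time_s: 12.43
position: [0.5294, 0.175, 0.091]
tool_rot: [[0.954, 0.299, 0.0], [0.299, -0.954, 0.0], [0.0, 0.0, -1.0]]
ft_force: [0.0, -0.2, 0.1]
grip_width: 0.0108
gripper_force: 88.1
```

Request:
jog_arm(plan="0 0 0 0.1 0 0 255; 0 0 0 0.1 0 0 255; 0 0 0 0 0 0 255; 0 0 0 0 0 0 255")

```text
time_s: 12.77
position: [0.5313, 0.1756, 0.091]
tool_rot: [[0.954, 0.299, 0.0], [0.299, -0.954, 0.0], [0.0, 0.0, -1.0]]
ft_force: [0.6, 0.7, 0.9]
grip_width: 0.0105
gripper_force: 88.1
```

Request:
jog_arm(plan="0 0 0 0.1 0 0 255; 0 0 0 0.1 0 0 255; 0 0 0 0 0 0 255; 0 0 0 0 0 0 255")

```text
time_s: 13.1
position: [0.5332, 0.1762, 0.091]
tool_rot: [[0.954, 0.299, 0.0], [0.299, -0.954, 0.0], [0.0, -0.0, -1.0]]
ft_force: [-0.1, -0.1, -0.1]
grip_width: 0.0106
gripper_force: 88.1
```

Request:
jog_arm(plan="0 0 0 0.1 0 0 255; 0 0 0 0.1 0 0 255; 0 0 0 0 0 0 255; 0 0 0 0 0 0 255")

```text
time_s: 13.43
position: [0.535, 0.1768, 0.091]
tool_rot: [[0.954, 0.299, 0.0], [0.299, -0.954, 0.0], [0.0, -0.0, -1.0]]
ft_force: [0.3, -0.8, -0.9]
grip_width: 0.0104
gripper_force: 88.2
```

Request:
jog_arm(plan="0 0 0 0.1 0 0 255; 0 0 0 0 0 0 255; 0 0 0 0 0 0 255")

```text
time_s: 13.68
position: [0.5355, 0.1771, 0.091]
tool_rot: [[0.954, 0.299, -0.001], [0.299, -0.954, -0.0], [-0.001, -0.0, -1.0]]
ft_force: [-3.8, -0.1, 3.7]
grip_width: 0.0103
gripper_force: 88.5
```

Request:
jog_arm(plan="0 0 0 0.1 0 0 255; 0 0 0 0 0 0 255; 0 0 0 0 0 0 255")

```text
time_s: 13.93
position: [0.5363, 0.1776, 0.091]
tool_rot: [[0.954, 0.299, -0.001], [0.299, -0.954, 0.0], [-0.001, -0.001, -1.0]]
ft_force: [-5.3, 1.1, 2.2]
grip_width: 0.0103
gripper_force: 88.6
```

Contact has begun, with a light sideways force toward tool -y, so I ease that way while pushing.

Request:
jog_arm(plan="0 0 0 0.1 -0.05 0 255; 0 0 0 0 0 0 255; 0 0 0 0 0 0 255")

```text
time_s: 14.18
position: [0.5372, 0.1783, 0.091]
tool_rot: [[0.954, 0.299, -0.001], [0.299, -0.954, 0.0], [-0.001, -0.0, -1.0]]
ft_force: [-4.7, 1.0, 2.6]
grip_width: 0.0104
gripper_force: 88.6
```

Request:
jog_arm(plan="0 0 0 0.1 -0.03 0 255; 0 0 0 0 0 0 255; 0 0 0 0 0 0 255")

```text
time_s: 14.43
position: [0.5377, 0.1786, 0.091]
tool_rot: [[0.954, 0.299, -0.002], [0.299, -0.954, -0.0], [-0.002, -0.0, -1.0]]
ft_force: [-6.7, 0.0, 4.9]
grip_width: 0.0106
gripper_force: 89.0
```

Request:
jog_arm(plan="0 0 0 0.1 -0.02 0 255; 0 0 0 0 0 0 255; 0 0 0 0 0 0 255")

```text
time_s: 14.68
position: [0.5386, 0.179, 0.091]
tool_rot: [[0.954, 0.299, -0.002], [0.299, -0.954, -0.001], [-0.002, -0.0, -1.0]]
ft_force: [-7.4, -2.0, 5.4]
grip_width: 0.0102
gripper_force: 88.9
```

Request:
jog_arm(plan="0 0 0 0.1 -0.02 0 255; 0 0 0 0 0 0 255; 0 0 0 0 0 0 255")

```text
time_s: 14.93
position: [0.5396, 0.1795, 0.091]
tool_rot: [[0.954, 0.299, -0.002], [0.299, -0.954, -0.001], [-0.002, 0.0, -1.0]]
ft_force: [-6.3, -2.1, 4.3]
grip_width: 0.0107
gripper_force: 88.9
```

Request:
jog_arm(plan="0 0 0 0.1 0 0 255; 0 0 0 0 0 0 255; 0 0 0 0 0 0 255")

```text
time_s: 15.18
position: [0.5407, 0.1798, 0.091]
tool_rot: [[0.954, 0.299, -0.001], [0.299, -0.954, -0.0], [-0.002, 0.0, -1.0]]
ft_force: [-5.5, -1.7, 4.1]
grip_width: 0.0107
gripper_force: 88.8
```

Request:
jog_arm(plan="0 0 0 0.1 0 0 255; 0 0 0 0 0 0 255; 0 0 0 0 0 0 255")

```text
time_s: 15.43
position: [0.5419, 0.1802, 0.091]
tool_rot: [[0.954, 0.299, -0.001], [0.299, -0.954, -0.0], [-0.001, 0.0, -1.0]]
ft_force: [-5.1, -1.1, 2.6]
grip_width: 0.0106
gripper_force: 88.7
```

Request:
jog_arm(plan="0 0 0 0.1 0 0 255; 0 0 0 0 0 0 255; 0 0 0 0 0 0 255")

```text
time_s: 15.68
position: [0.5433, 0.1806, 0.091]
tool_rot: [[0.954, 0.298, 0.0], [0.298, -0.954, 0.0], [0.0, 0.0, -1.0]]
ft_force: [-2.2, -0.1, 2.1]
grip_width: 0.0104
gripper_force: 88.4
```

Request:
jog_arm(plan="0 0 0 0.1 0 0 255; 0 0 0 0 0 0 255; 0 0 0 0 0 0 255")

```text
time_s: 15.93
position: [0.5447, 0.181, 0.091]
tool_rot: [[0.954, 0.299, 0.001], [0.299, -0.954, 0.0], [0.001, 0.0, -1.0]]
ft_force: [0.3, 0.7, 0.5]
grip_width: 0.0107
gripper_force: 88.2
```

Request:
jog_arm(plan="0 0 0 0.1 0 0 255; 0 0 0 0 0 0 255; 0 0 0 0 0 0 255")

```text
time_s: 16.18
position: [0.5456, 0.1813, 0.091]
tool_rot: [[0.954, 0.299, 0.001], [0.299, -0.954, 0.0], [0.001, 0.0, -1.0]]
ft_force: [1.6, 2.1, -1.7]
grip_width: 0.0103
gripper_force: 88.0
```

Request:
jog_arm(plan="0 0 0 0.05 0 0 255; 0 0 0 0 0 0 255; 0 0 0 0 0 0 255")

```text
time_s: 16.43
position: [0.5458, 0.1813, 0.091]
tool_rot: [[0.954, 0.298, 0.0], [0.298, -0.954, 0.0], [0.0, -0.0, -1.0]]
ft_force: [0.8, 0.5, -2.2]
grip_width: 0.0104
gripper_force: 88.1
```

Request:
jog_arm(plan="0 0 0 0.05 0 0 255; 0 0 0 0 0 0 255; 0 0 0 0 0 0 255")

```text
time_s: 16.68
position: [0.5461, 0.1815, 0.091]
tool_rot: [[0.954, 0.299, 0.0], [0.299, -0.954, 0.0], [0.0, 0.0, -1.0]]
ft_force: [1.2, 1.6, -0.9]
grip_width: 0.0105
gripper_force: 88.1
```

Request:
jog_arm(plan="0 0 0 0.05 0 0 255; 0 0 0 0 0 0 255; 0 0 0 0 0 0 255")

```text
time_s: 16.93
position: [0.5466, 0.1817, 0.091]
tool_rot: [[0.954, 0.299, 0.0], [0.299, -0.954, 0.0], [0.0, 0.0, -1.0]]
ft_force: [0.2, 0.6, -1.2]
grip_width: 0.0104
gripper_force: 88.1
```

Request:
jog_arm(plan="0 0 0 0.05 0 0 255; 0 0 0 0 0 0 255; 0 0 0 0 0 0 255")

```text
time_s: 17.18
position: [0.5471, 0.1818, 0.091]
tool_rot: [[0.954, 0.299, 0.0], [0.299, -0.954, 0.0], [0.0, 0.0, -1.0]]
ft_force: [1.2, 1.7, -1.5]
grip_width: 0.0109
gripper_force: 88.0
```

Request:
jog_arm(plan="0 0 0 0.05 0 0 255; 0 0 0 0 0 0 255; 0 0 0 0 0 0 255")

```text
time_s: 17.43
position: [0.5475, 0.182, 0.091]
tool_rot: [[0.954, 0.299, 0.0], [0.299, -0.954, 0.0], [0.0, -0.0, -1.0]]
ft_force: [0.8, 2.0, -0.6]
grip_width: 0.0104
gripper_force: 88.1
```

Request:
jog_arm(plan="0 0 0 0.05 0 0 255; 0 0 0 0 0 0 255; 0 0 0 0 0 0 255")

```text
time_s: 17.68
position: [0.5478, 0.1821, 0.0911]
tool_rot: [[0.954, 0.299, -0.0], [0.299, -0.954, 0.0], [-0.0, -0.0, -1.0]]
ft_force: [-1.0, 2.0, 0.6]
grip_width: 0.0106
gripper_force: 88.1
```

Request:
jog_arm(plan="0 0 0 0.05 -0.03 0 255; 0 0 0 0 0 0 255; 0 0 0 0 0 0 255")

```text
time_s: 17.93
position: [0.5479, 0.1822, 0.091]
tool_rot: [[0.954, 0.299, -0.001], [0.299, -0.954, -0.001], [-0.001, 0.0, -1.0]]
ft_force: [-5.2, -1.6, 3.3]
grip_width: 0.0101
gripper_force: 88.5
```

Request:
jog_arm(plan="0 0 0 0.05 -0.02 0 255; 0 0 0 0 0 0 255; 0 0 0 0 0 0 255")

```text
time_s: 18.18
position: [0.5479, 0.1823, 0.0911]
tool_rot: [[0.954, 0.298, -0.002], [0.298, -0.954, -0.001], [-0.002, 0.0, -1.0]]
ft_force: [-7.6, -2.7, 4.3]
grip_width: 0.0106
gripper_force: 88.9
```

There is a hard stop at TCP (0.548,0.182), which is the nominal seated pose. I relax the push and release.

Request:
jog_arm(plan="0 0 0 -0.08 0 0 255; 0 0 0 0 0 0 255; 0 0 0 0 0 0 150; 0 0 0 0 0 0 150; 0 0 0 0 0 0 150; 0 0 0 0 0 0 150; 0 0 0 0 0 0 150", grip_force=40)

```text
time_s: 18.77
position: [0.5482, 0.1827, 0.091]
tool_rot: [[0.954, 0.299, 0.0], [0.299, -0.954, 0.0], [0.0, 0.0, -1.0]]
ft_force: [-0.3, 0.7, -0.8]
grip_width: 0.0354
gripper_force: 0.0
```

Request:
jog_arm(plan="0 0 0 0 0 -0.5 150; 0 0 0 0 0 -1 150; 0 0 0 0 0 -2 150; 0 0 0 0 0 -3 150; 0 0 0 -2 0 -3 150; 0 0 0 -3 0 -2 150; 0 0 0 -3.5 0 0 150; 0 0 0 -3.5 0 0 150; 0 0 0 -3.5 0 0 150; 0 0 0 -2 0 0 150")

```text
time_s: 19.6
position: [0.3779, 0.1299, 0.2069]
tool_rot: [[0.954, 0.299, 0.0], [0.299, -0.954, -0.0], [0.0, 0.0, -1.0]]
ft_force: [0.1, -1.0, 0.3]
grip_width: 0.0351
gripper_force: 0.0
```

Run:
```python
from meas import *
im=imaging.get_image("side");t=imaging.get_image("top")
cv2.imwrite("pics/fin.png",np.hstack([cv2.resize(i["pixels"][b[1]:b[1]+80,b[0]:b[0]+80,::-1],None,fx=5,fy=5,interpolation=2) for i,b in((im,(180,195)),(t,(120,145)))]))
s=env.observe();print(s["position"],s["ft_force"],s["grip_width"],s["time_s"])
for c in("side","top"):
  for r in models.tip_of(c,"clip_eye")[:6]: print(c,r["at"],r["confidence"])
```

```text
[0.3786 0.13   0.2072] [-0.5192  0.6219  1.169 ] 0.035092519424487975 19.7
side [217.8, 234.9] 0.82
side [303.1, 181.5] 0.67
side [305.7, 160.3] 0.58
side [258.6, 139.6] 0.43
top [387.7, 179.9] 0.79
top [313.3, 263.0] 0.75
top [361.6, 250.4] 0.7
top [160.2, 189.1] 0.61
```

View pics/fin.png

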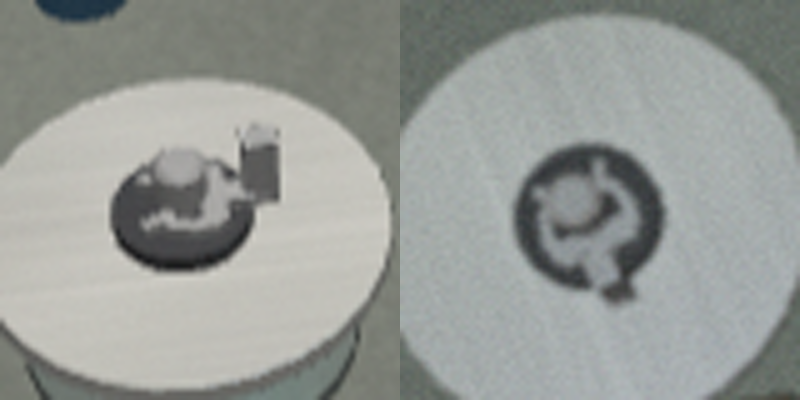

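The final crop shows the clip lying flat around the spindle, with its tab upright at side crop pixel (260,165) and its horns on both sides of the head. The gripper is well clear, so I hand the job in.

```bash
python3 -c "
from rig import job; print(job.close_job())"
```

```text
the job is handed in; nothing more can be done
None
```

The smaller clip is pressed into the spindle groove up to its hard stop, lying flat and released. The job was handed in at about 20 s; push forces read at the wrist stayed under about 10 N, and no verdict was returned.

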